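# Load the leaf drill jig

### The arm

A 6-joint arm with a two-finger parallel gripper is mounted at the origin on a cart in front of the work surface, level with it; the furniture and walls round the work are solid. World frame = base frame: x ahead of the robot, y to its left, z up, the work surface at z = 0. Lengths are in m, angles in degrees, forces in N, time in s.
With the tool pointing down it reaches from about 0.3 to 0.85 m from the base axis. Payload 5.4 kg.
Tool frame: the origin (TCP) lies at the very end of the fingers, on their centre line; the grasp point (between the pads) lies arm.grasp_offset behind it (arm.grasp_offset is the distance from the TCP to the grasp point, in m); z points along the fingers, y is the line along which they close (so a half turn about z gives the same grasp; the last joint's range is limited). The gripper opens to 85 mm and grips with 20 to 120 N. Pads are 22 mm wide; open, the fingers measure 114 mm over their backs; the gripper's body (76 mm by 85 mm) begins 54 mm behind the grasp point. The pads swing forward as they close: fully open they stand 13 mm farther back than shut.
Start: joints at [52.477, 9.076, 91.501, -0, 79.423, -12.038], TCP at [0.247, 0.519, 0.231] pointing down, gripper open.
Joint ranges: [-166.64, 166.64], [-54.1, 131.32], [10.49, 154.53], [-73.88, 253.88], [9.74, 151.15], [-171.62, 171.62]. Speed limits (degrees/s): [147.25, 147.25, 180, 180, 180, 180].

### API

Orientations are given as [roll, pitch, yaw] about the fixed x, y, z axes, in that order (R = Rz(yaw) Ry(pitch) Rx(roll)).
In Python, from workcell import telemetry, cams, job, spotter, arm gives the robot as it stands.
- The arm moves only by the tool play_rows, never from a script. Its argument "plan" is a list of rows, each a list of 3 entries, a list of its own where there are three numbers: the shift along the world's x, y, z in units of 100 mm (1.0 is 100 mm), then the turn, a rotation vector about the world's x, y, z in units of 180 degrees (1.0 is 180 degrees), then the opening in per cent of the stroke, from 0 (shut) to 100 (fully open). A call has 1 to 20 rows; each row shifts and turns the commanded pose from where the row before left it; what a row does not reach is not made up. A row lasts 1/12 s, in which the tool goes at most 41.7 mm and 7.16 degrees, less where a joint would pass 70% of its speed; a pose out of reach is approached as far as the arm can. A call with a number of a shift or a turn outside -1 to 1 is refused whole. A call with a gripper value outside its range is refused whole. The fingers move at their own pace and stop on an object; "grip_force" is the grip in N (left out, the last holds). Time passes only in rows, so rows that do not move let the fingers close. It gives the time, the measured TCP pose, the force, the opening and the grip force at its end, in the units of the state.
- telemetry.read_state(): the state, without advancing time (a new reading comes with each control period).
- cams.get_image(name): name is "side" or "top"; returns a dict with "color" (384x512x3 uint8, red, green, blue), "camera_matrix" (3x3 intrinsics, pixels), "k1" (the pictures are not rectified: a ray, as slopes to the right and down, at radius r is drawn at 1 + k1 r^2 times it, then the intrinsics apply), "world_to_cam" (4x4, takes a point from world to camera coordinates). Camera axes: x right, y up, looking along -z (the intrinsics and any distortion apply to the point x, -y, -z); pixel columns grow to the right and rows downward; lengths in m; the calibration is good to about 2 mm. A picture is of the moment at which its call begins. There is no depth.
- job.close_job(): hands the job in; it is judged then, once.
Trained networks look in the newest picture that a camera, given by its name, has taken for a name from the list of things; names that differ only in an ending like _2 or _b are one class to them, and where a whole thing is asked for, a point or a joint stands for the part that bears it (a point fixed in the world has none). Each returns a list of dicts, best first, with "p" (0 to 1); they miss things now and then, are a little off and sometimes report something else, mostly with a low value. They report only what shows in the picture. A call takes as long as a camera call. They do not tell look-alikes from the thing itself.
- spotter.recognise(camera, label): "centre" ([x, y, z] in m, in world coordinates, good to about 4 mm: the middle of the surface that is visible of it).
- spotter.masks_of(camera, label): "mask" (384x512 bool, what is visible of it).
The state is a dict: "time": time; "joint_positions": joint angles; "dq": joint speeds; "effort": joint torques, N m; "ee_pos": TCP position; "ee_rot": TCP orientation; "ft_force": force on the tool from outside, world axes, zero at the start; "moment": the same for the moment, N m; "gripper_width": finger opening in m; "finger_force": force on a finger pad.
Only numpy, scipy, OpenCV 4.12 (cv2) and the standard library are available. Lean on these libraries where they do the work, as an engineer would, in place of code of your own. Each camera call takes 0.05 s, during which the arm holds its last target. There are 200 camera calls.

### The job

Set up the drill jig for its next hole. With the fingertips, and without picking anything up, first push the piece of conduit along its groove until it is fully home against the end stop; then flip the hinged leaf over its spine so that it lies flat over the conduit, and last push the latch bar round until it lies square across the leaf. Leave the other things on the desk where they are.

Things in the scene. Friction and masses are not known exactly. Their poses are not given: they have to be found in the camera images.
- jig: grey cast drill jig bolted to the desk, block 118 x 100 mm, 62.5 mm high (x -30 to 88, y -50 to 50 mm). Origin on the desk under its hinge line (the spine: x = 0, z = 66.5 mm). +x from the spine to the groove side, roughly to the robot's right; +y along the spine to the end stop, away from the robot. Bolted ears, 16 mm high with their bolts, reach y = -82 and 88 mm; in x they span 12 to 88 mm.
- end_stop (a point): middle of the end stop's face at the closed end of the jig's groove: jig frame x 50, y 36, z 50 mm. The groove runs along y at x = 50 mm, 22.5 mm wide, floor at z = 40 mm, walls up to z = 62.5 mm from y = -50 to 50 mm; its mouth at the -y end (facing the robot) is open, with a nose below it that carries the floor on without walls to y = -70 mm.
- conduit (a point): centre of the loose white plastic conduit piece, 110 mm long, 20 mm thick, about 20 g, lying along the groove (centre 50 mm above the desk) and sticking out of its mouth. Fully home, its far end touches the end stop: this centre is then at y = -19 mm in the jig's frame and the near end (the one to push) at y = -74 mm. At the start it lies 20 to 45 mm further out.
- leaf (a joint): hinge angle of the leaf, rad: 0 = lying open and level, left of the spine, 1.57 = upright, 3.14 = flat over the groove. The hinge is stiff: the leaf stays at any angle and takes 1 to 3 N at its tab to turn. Open, its underside is 63.5 mm above the desk, with nothing below it from 30 to 100 mm from the spine. Closed, its upper face is 69.5 mm above the desk.
- leaf_tab (a point): middle of the outer edge of the leaf's finger tab, half-way through its thickness, 100 mm from the spine. The leaf is an steel plate, 98 mm wide along the spine, 6 mm thick, reaching 85 mm from the spine; the tab (40 mm wide) carries on from the middle of its free edge. A steel bush 19 mm across, 50 mm from the spine, stands 5 mm proud of its outer face (below when open, on top when closed).
- latch (a joint): angle of the latch bar, rad, about its upright pivot (jig frame x 50, y 67 mm): 0 = pointing along -x, beside the leaf and clear of it; grows counter-clockwise seen from above to its stop at 1.57 = pointing along -y, square across the closed leaf. Steel bar 13 mm wide, 44 mm long from the pivot, z 71.5 to 78.5 mm, on a pillar 20 mm across. Turns with about 1 N at the knob; stays where left.
- latch_knob (a point): point on the axis of the upright black knob (12 mm across, top 102.5 mm above the desk) at the end of the latch bar, 36 mm from the pivot; the point is 91.5 mm above the desk
- offcut_c: bystander: loose white conduit piece 85 x 20 mm lying on the desk beside the jig; origin under its middle
- coupling_a: bystander: white conduit sleeve 50 x 24 mm on the desk beside the jig; origin under its middle
- screwdriver_small: bystander: screwdriver with a light brown handle, 150 x 20 mm, on the desk beside the jig; origin under its middle
- marker_black: bystander: marker pen 132 x 17 mm on the desk beside the jig; origin under its middle
- saddle_1: bystander: white strap saddle 62 x 14 x 22 mm on the desk beside the jig; origin under its middle
Mind the look-alikes: they are no part of the job. Leave any purple look-alike of the part that bears conduit alone.

How it is judged (in metres and radians):
On the way, in this order (a step that is already met when the one before it is completed fails the run):
1. the conduit is fully home against the end stop (within 4 mm) (y of conduit in the frame of jig above -0.023 m), for 0.2 s.
2. the leaf lies flat over the conduit (within 0.08 rad) (value of joint leaf above 3.06 rad), for 0.2 s.
3. the latch bar lies across the closed leaf (within 0.35 rad of square) (value of joint latch above 1.22 rad and value of joint leaf above 3.06 rad), for 0.2 s.
At the end, for the whole second after the job is handed in: the conduit lies in its groove within 4 mm of the end stop, the leaf lies flat over it (within 0.08 rad), the latch bar lies across the leaf (within 0.35 rad of square), and all is at rest (all of step 3 and y of conduit in the frame of jig above -0.023 m and z of conduit in the frame of jig below 0.055 m and velocity of joint each of leaf, latch below 0.05 rad/s); the robot touches nothing.
It fails at once if the conduit is lifted or tipped out of its groove (its centre more than 12 mm above where it lies) (z of conduit in the frame of jig above 0.062 m).
It fails at once if a bystander is moved by more than 25 mm (distance of any of offcut_c, coupling_a, screwdriver_small, marker_black, saddle_1 from where it was at the start of the episode above 0.025 m).
It also fails if it takes over 56 s, if anything falls off the work surface, if the arm or the gripper's body presses on something with over 40 N, if the wrist force passes 120 N, or if a joint passes its speed limit or range.

## Working session

There is one attempt and no reset: what is moved stays moved. The work goes in short steps, Python scripts to look and compute and a tool call to move; the robot and the scene stay as the last step left them, time stands still between calls to the robot, and variables do not carry over. Pictures are saved under pics/ and viewed, at most 10 in all, crops included, and the job is handed in when it is done.

Besides the shell and the picture viewer there is one more tool, called after "Call:" as name([rows], argument=value, ...), one row to a line, values as JSON. play_rows: Moves the arm, as the interface text tells. Shifts and turns lie within -1 to 1; 1 stands for 100 mm of shift or 180 degrees of turn. Its arguments: {"type":"object","properties":{"plan":{"type":"array","items":{"type":"array"}},"grip_force":{"type":"number"}},"required":["plan"]}

```bash
mkdir -p pics
cat > h.py <<'E'
import numpy as np, cv2
from workcell import telemetry, cams, job, spotter, arm
def proj(im,P):
    P=np.atleast_2d(P); c=(im["world_to_cam"]@np.c_[P,np.ones(len(P))].T).T
    s=np.c_[c[:,0]/-c[:,2],-c[:,1]/-c[:,2]]; r2=(s**2).sum(1,keepdims=True); s=s*(1+im["k1"]*r2)
    K=im["camera_matrix"]; return np.c_[s[:,0]*K[0,0]+K[0,2],s[:,1]*K[1,1]+K[1,2]]
def unproj(im,uv,z):
    K=im["camera_matrix"]; d=np.array([(uv[0]-K[0,2])/K[0,0],(uv[1]-K[1,2])/K[1,1]]); s=d.copy()
    for _ in range(20): s=d/(1+im["k1"]*(s@s))
    M=np.linalg.inv(im["world_to_cam"]); o=M[:3,3]; v=M[:3,:3]@np.array([s[0],-s[1],-1]); t=(z-o[2])/v[2]; return o+t*v
def save(im,name): cv2.imwrite("pics/"+name,cv2.cvtColor(im,cv2.COLOR_RGB2BGR))
E
python3 - <<'E'
from h import *
a=cams.get_image("top");b=cams.get_image("side")
save(np.vstack([a["color"]]),"t0.png");save(b["color"],"s0.png")
for n in ["top","side"]:
    for l in ["jig","end_stop","conduit","leaf","leaf_tab","latch","latch_knob"]:
        for d in spotter.recognise(n,l)[:3]: print(n,l,round(d["p"],2),np.round(d["centre"],3))
for d in ["offcut_c","coupling_a","screwdriver_small","marker_black","saddle_1"]:
    for q in spotter.recognise("top",d)[:2]: print(d,round(q["p"],2),np.round(q["centre"],3))
s=telemetry.read_state();print(s);print(arm.grasp_offset)
for i in(a,b): print(np.linalg.inv(i["world_to_cam"])[:3,3])
E
```

```text
top jig 0.74 [ 0.522 -0.041  0.058]
top jig 0.65 [0.553 0.018 0.065]
top end_stop 0.78 [0.555 0.017 0.065]
top conduit 0.86 [ 0.523 -0.039  0.055]
top conduit 0.54 [0.613 0.188 0.023]
top leaf 0.83 [0.542 0.069 0.072]
top leaf 0.49 [ 0.501 -0.139  0.018]
top leaf_tab 0.67 [0.54  0.065 0.073]
top latch 0.43 [0.632 0.008 0.081]
top latch_knob 0.44 [0.629 0.012 0.077]
side jig 0.6 [ 0.563 -0.022  0.056]
side end_stop 0.97 [ 0.559 -0.023  0.064]
side conduit 0.64 [ 0.592 -0.25   0.018]
side conduit 0.63 [ 0.502 -0.05   0.061]
side conduit 0.51 [0.633 0.192 0.013]
side leaf 0.79 [0.541 0.059 0.074]
side leaf_tab 0.89 [0.543 0.058 0.072]
side latch 0.64 [0.632 0.01  0.078]
offcut_c 0.65 [ 0.502 -0.139  0.02 ]
coupling_a 0.75 [ 0.614 -0.129  0.022]
screwdriver_small 0.19 [0.632 0.007 0.078]
marker_black 0.7 [0.357 0.052 0.014]
{'time': 1.05, 'joint_positions': array([ 5.24781599e+01,  9.07443748e+00,  9.15004535e+01,  9.09756490e-04,
        7.94227004e+01, -1.20368509e+01]), 'dq': array([-0.05918622,  0.05598204, -0.07074316,  0.01273919,  0.00116541,
       -0.07658923]), 'effort': array([ 1.38902163e-05, -3.96022224e+01, -3.31705534e+01, -8.49645448e-05,
        6.44648626e-04, -2.41266684e-05]), 'ee_pos': array([0.2474115 , 0.51904593, 0.23131899]), 'ee_rot': array([ 1.79997458e+02, -3.72344193e-04,  1.54514844e+02]), 'ft_force': array([-0.2749815 , -0.60655114,  0.70606374]), 'moment': array([0.00602023, 0.01309657, 0.04321265]), 'finger_force': 0.0, 'gripper_width': 0.08564713831660586}
0.0187
[0.41558034 0.02166891 0.93943714]
[ 0.47233536 -0.86391163  0.57921722]
```

View pics/t0.png

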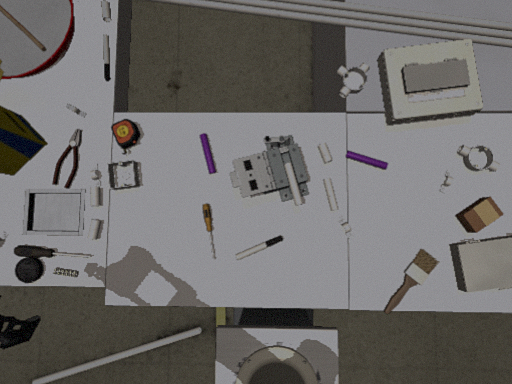

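View pics/s0.png

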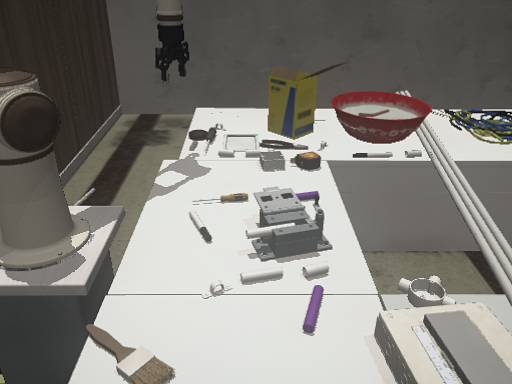

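The top view shows the jig at about (275,168). The white conduit sticks out of it at (293,185) and the leaf lies open at left (255,175). Things that could be taken for the conduit: offcut (331,194), coupling (324,152), purple tubes (208,153) and (367,160). I choose the one in the groove at (293,185).

Run:
```python
from h import *
a=cams.get_image("top");b=cams.get_image("side")
c=cv2.resize(a["color"][125:215,220:320],None,fx=8,fy=6.6666,interpolation=cv2.INTER_CUBIC)
c=cv2.resize(a["color"][130:205,225:325],None,fx=8,fy=8,interpolation=cv2.INTER_CUBIC)
save(c,"t1.png")
c=cv2.resize(b["color"][180:264,235:337],None,fx=7,fy=7,interpolation=cv2.INTER_CUBIC)
save(c,"s1.png")
```

```text
(no output)
```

View pics/t1.png

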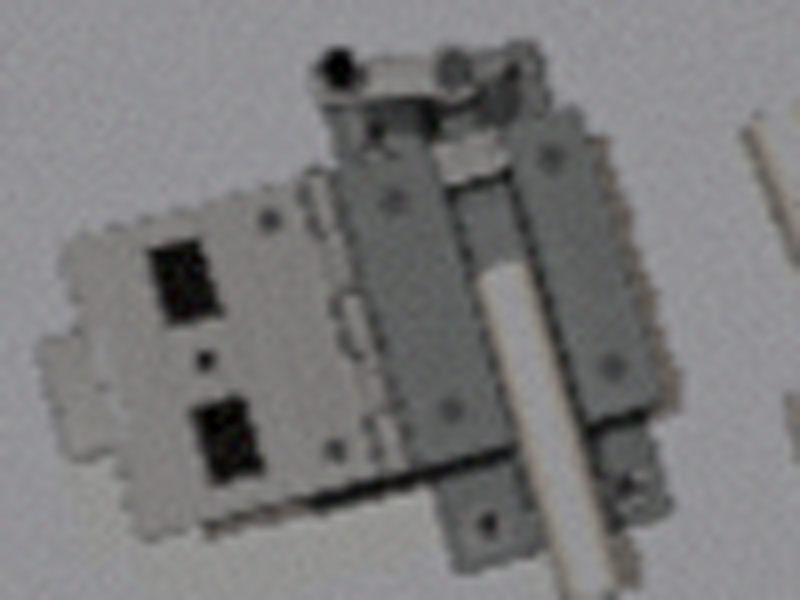

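View pics/s1.png

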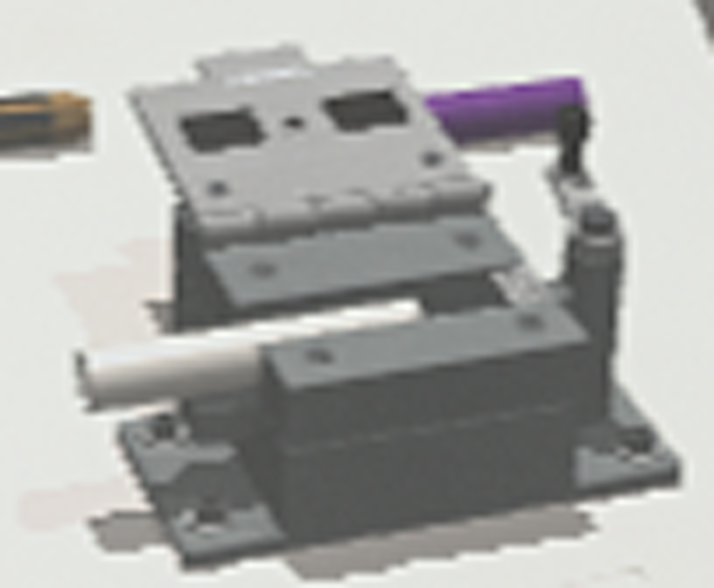

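The close crops confirm the choice: the conduit is white and lies in the groove, far end at (505,265) in the top crop. The leaf is open with its tab at left (50,400), and the knob is at (340,68). Next I fit the jig pose.

Run:
```python
from h import *
from scipy.optimize import least_squares
a=cams.get_image("top");b=cams.get_image("side")
T=[((-85,49,69.5),(65,240)),((-85,-49,69.5),(140,540)),((-100,20,69.5),(37,342)),((-100,-20,69.5),(68,460)),((88,50,62.5),(580,115)),((88,-50,62.5),(660,400)),((14,67,102.5),(340,66)),((50,67,80),(455,65))]
S=[((-100,-20,69.5),(195,60)),((-100,20,69.5),(300,48)),((-85,-49,69.5),(130,92)),((-85,49,69.5),(390,60)),((88,-50,62.5),(280,385)),((88,50,62.5),(590,340)),((14,67,102.5),(572,108))]
TP=np.array([p for p,_ in T])/1e3;TU=np.array([u for _,u in T])/8+[225,130]
SP=np.array([p for p,_ in S])/1e3;SU=np.array([u for _,u in S])/7+[235,180]
def w(p,P): c,s=np.cos(p[2]),np.sin(p[2]); return np.c_[p[0]+c*P[:,0]-s*P[:,1],p[1]+s*P[:,0]+c*P[:,1],P[:,2]]
f=lambda p:np.r_[(proj(a,w(p,TP))-TU).ravel(),(proj(b,w(p,SP))-SU).ravel()]
r=least_squares(f,[.54,0,-1.3],loss="soft_l1");p=r.x;print(p,np.degrees(p[2]));print(np.round(f(p).reshape(-1,2),1).tolist())
np.save("jig.npy",p)
def j(X): c,s=np.cos(p[2]),np.sin(p[2]);d=X[:2]-p[:2];return np.array([c*d[0]+s*d[1],-s*d[0]+c*d[1],X[2]])*1e3
print("far end",j(unproj(a,(225+505/8,130+265/8),.06)),"near", j(unproj(b,(235+88/7,180+375/7),.05)))
m=spotter.masks_of("top","conduit")[0]["mask"];v,u=np.nonzero(m);k=v>=np.percentile(v,98);print("near top",j(unproj(a,(u[k].mean(),v.max()),.055)),u.min(),u.max(),v.min(),v.max())
for n,P in dict(tab=(-100,0,66.5),knob=(14,67,91.5),pivot=(50,67,75),near=(50,-74,50),out=(50,-110,50),o=(0,0,66.5)).items(): print(n,w(p,np.array([P])/1e3).round(4))
for n in ["top","side"]:
  for l in ["offcut_c","coupling_a","screwdriver_small","marker_black","saddle_1"]:
    for q in spotter.recognise(n,l)[:3]: print(l,round(q["p"],2),np.round(q["centre"],3),j(q["centre"]).round())
```

```text
[ 0.55792005  0.01919918 -1.30280997] -74.64551281319314
[[-0.8, -0.4], [-0.5, -0.8], [-0.2, -0.7], [-0.1, -0.3], [0.2, -2.0], [0.7, -0.3], [0.6, 1.4], [0.0, 0.0], [-0.4, 1.2], [-0.0, 1.0], [-0.7, 0.9], [0.1, 0.6], [0.1, -0.6], [-0.3, -0.9], [-2.6, -0.6]]
far end [50.36289951  4.80573568 60.        ] near [ 51.20874141 -99.95115292  50.        ]
near top [  44.84809636 -104.36662381   55.        ] 284 301 163 205
tab [[0.5314 0.1156 0.0665]]
knob [[0.6262 0.0234 0.0915]]
pivot [[ 0.6358 -0.0113  0.075 ]]
near [[ 0.4998 -0.0486  0.05  ]]
out [[ 0.4651 -0.0581  0.05  ]]
o [[0.5579 0.0192 0.0665]]
offcut_c 0.6 [ 0.501 -0.139  0.018] [137. -96.  18.]
coupling_a 0.44 [ 0.61  -0.126  0.022] [154.  11.  22.]
screwdriver_small 0.74 [0.432 0.185 0.013] [-193.  -77.   13.]
marker_black 0.69 [0.356 0.054 0.014] [ -87. -186.   14.]
saddle_1 0.51 [ 0.417 -0.18   0.004] [ 155. -188.    4.]
offcut_c 0.58 [ 0.502 -0.148  0.014] [147. -98.  14.]
screwdriver_small 0.73 [0.431 0.18  0.01 ] [-189.  -80.   10.]
marker_black 0.74 [0.362 0.032 0.016] [ -65. -185.   16.]
saddle_1 0.6 [ 0.414 -0.182 -0.   ] [ 156. -192.   -0.]
```

Fit is good to about 1–2 px; the conduit is about 31 mm out. I'm moving behind the conduit, fingers shut and the closing line along the spine.

Call:
play_rows([
  [[0.124,-0.364,0],[0,0,-0.017],0],
  [[0.124,-0.364,0],[0,0,-0.017],0],
  [[0.124,-0.364,0],[0,0,-0.017],0],
  [[0.124,-0.364,0],[0,0,-0.017],0],
  [[0.124,-0.364,0],[0,0,-0.017],0],
  [[0.124,-0.364,0],[0,0,-0.017],0],
  [[0.124,-0.364,0],[0,0,-0.017],0],
  [[0.124,-0.364,0],[0,0,-0.017],0],
  [[0.124,-0.364,0],[0,0,-0.017],0],
  [[0.124,-0.364,0],[0,0,-0.017],0],
  [[0.124,-0.364,0],[0,0,-0.017],0],
  [[0.124,-0.364,0],[0,0,-0.017],0],
  [[0.124,-0.364,0],[0,0,-0.017],0],
  [[0.124,-0.364,0],[0,0,-0.017],0],
  [[0.124,-0.364,0],[0,0,-0.017],0],
  [[0.124,-0.364,0],[0,0,-0.017],0],
  [[0,0,0],[0,0,0],0],
  [[0,0,0],[0,0,0],0],
])

```text
time: 3.3
ee_pos: [0.446, -0.065, 0.2313]
ee_rot: [-180.0, -0.0, 105.4]
ft_force: [-0.5, 0.2, 0.0]
gripper_width: -0.0001
finger_force: 0.0
```

Call:
play_rows([
  [[0,0.01,-0.37],[0,0,0],0],
  [[0,0,-0.37],[0,0,0],0],
  [[0,0,-0.37],[0,0,0],0],
  [[0,0,-0.37],[0,0,0],0],
  [[0,0,-0.37],[0,0,0],0],
  [[0,0,0],[0,0,0],0],
  [[0.05,0.013,0],[0,0,0],0],
  [[0.05,0.013,0],[0,0,0],0],
  [[0.05,0.013,0],[0,0,0],0],
  [[0.05,0.013,0],[0,0,0],0],
  [[0.05,0.013,0],[0,0,0],0],
  [[0.05,0.013,0],[0,0,0],0],
])

```text
time: 4.3
ee_pos: [0.4772, -0.0548, 0.0477]
ee_rot: [179.9, 0.1, 105.6]
ft_force: [-4.5, -1.5, 4.6]
gripper_width: -0.0001
finger_force: 2.6
```

```bash
cat >> h.py <<'E'
p=np.load("jig.npy") if __import__("os").path.exists("jig.npy") else None
def j(X): c,s=np.cos(p[2]),np.sin(p[2]);d=X[:2]-p[:2];return np.array([c*d[0]+s*d[1],-s*d[0]+c*d[1],X[2]])*1e3
def w(P): c,s=np.cos(p[2]),np.sin(p[2]);P=np.array(P)/1e3;return np.array([p[0]+c*P[0]-s*P[1],p[1]+s*P[0]+c*P[1],P[2]])
def crop(n,x0,y0,x1,y1,k,f):
    im=cams.get_image(n);save(cv2.resize(im["color"][y0:y1,x0:x1],None,fx=k,fy=k,interpolation=cv2.INTER_CUBIC),f);return im
E
python3 - <<'E'
from h import *
s=telemetry.read_state();print(j(s["ee_pos"]),s["ft_force"])
b=crop("side",225,180,337,264,7,"s2.png")
E
```

```text
[ 50.02351593 -97.39763392  47.74137927] [-4.47708791 -1.48938834  4.56963604]
```

View pics/s2.png

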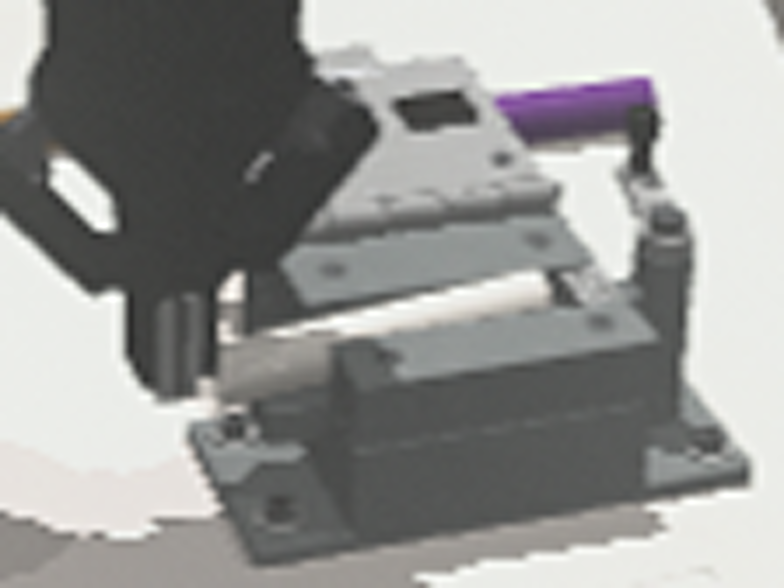

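The picture shows the finger pressing on the conduit's near end (220,370), and the far end (550,285) nearing the stop. I push on and watch the force.

Call:
play_rows([
  [[0.03,0.008,0],[0,0,0],0],
  [[0.03,0.008,0],[0,0,0],0],
  [[0.02,0.006,0],[0,0,0],0],
  [[0,0,0],[0,0,0],0],
])

```text
time: 4.68
ee_pos: [0.4838, -0.0533, 0.0484]
ee_rot: [-179.9, 0.1, 105.6]
ft_force: [-11.7, -1.7, 22.0]
gripper_width: 0.0003
finger_force: 9.7
```

Call:
play_rows([
  [[0.02,0.006,0],[0,0,0],0],
  [[0.02,0.006,0],[0,0,0],0],
])

```text
time: 4.85
ee_pos: [0.4876, -0.0525, 0.0487]
ee_rot: [-179.8, 0.1, 105.6]
ft_force: [-13.8, -4.4, 21.5]
gripper_width: -0.0001
finger_force: 10.7
```

Call:
play_rows([
  [[-0.01,-0.003,0.05],[0,0,0],0],
  [[0,0,0],[0,0,0],0],
])

```text
time: 5.02
ee_pos: [0.4877, -0.0518, 0.0523]
ee_rot: [179.9, 0.1, 105.5]
ft_force: [0.6, 0.2, 0.3]
gripper_width: -0.0001
finger_force: 0.0
```

Run:
```python
from h import *
s=telemetry.read_state();print(j(s["ee_pos"]),s["ft_force"],s["moment"])
b=crop("side",255,190,337,252,9,"s3.png")
for y in (-74,-19,36): print((proj(b,w((50,y,60)))-[255,190])*9)
```

```text
[ 49.84457486 -86.48367703  52.33766401] [0.60455605 0.23094981 0.31352716] [-0.04111471  0.02514491 -0.02252845]
[[ 35.81887265 338.98431744]]
[[251.34537236 307.13761442]]
[[460.88235729 276.20325042]]
```

View pics/s3.png

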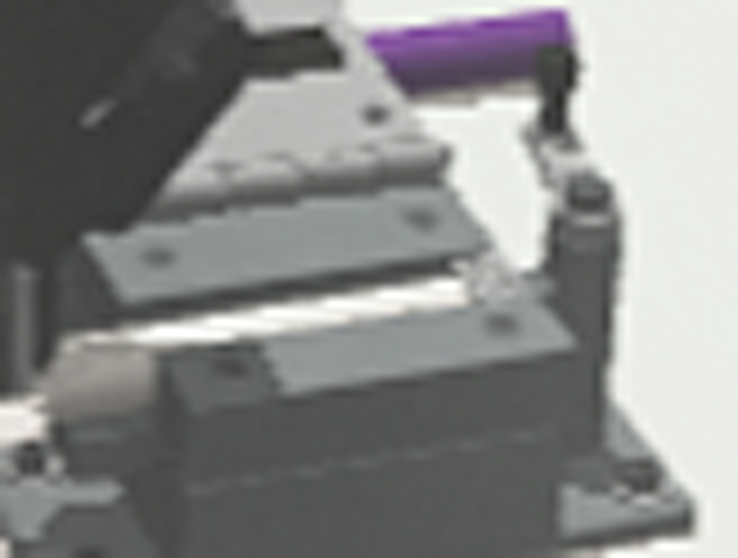

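The conduit's far end meets the stop block at (465,280), so it looks home. One gentle press at the new height will confirm it; then I retreat.

Call:
play_rows([
  [[0.02,0.005,0],[0,0,0],0],
  [[0.02,0.005,0],[0,0,0],0],
  [[0,0,0],[0,0,0],0],
])

```text
time: 5.32
ee_pos: [0.4885, -0.0508, 0.0509]
ee_rot: [-179.6, -0.1, 105.6]
ft_force: [-11.5, -3.6, 11.8]
gripper_width: -0.0001
finger_force: 7.5
```

Home: it moved only 1 mm under 12 N. Next I retreat, cross over to the left of the leaf and tilt.

Call:
play_rows([
  [[-0.36,-0.1,0],[0,0,0],0],
  [[0,0,0.4],[0,0,0],0],
  [[0,0,0.4],[0,0,0],0],
  [[0,0,0.4],[0,0,0],0],
  [[0.105,0.373,0],[0,0,0],0],
  [[0.105,0.373,0],[0,0,0],0],
  [[0.105,0.373,0],[0,0,0],0],
  [[0.105,0.373,0],[-0.0344,-0.0095,0],0],
  [[0.105,0.373,0],[-0.0344,-0.0095,0],0],
  [[0.105,0.373,0],[-0.0344,-0.0095,0],0],
  [[0,0,0],[-0.0344,-0.0095,0],0],
  [[0,0,0],[-0.0344,-0.0095,0],0],
  [[0,0,0],[-0.0344,-0.0095,0],0],
  [[0,0,0],[-0.0344,-0.0095,0],0],
  [[0,0,0],[0,0,0],0],
])

```text
time: 6.57
ee_pos: [0.5152, 0.1652, 0.1668]
ee_rot: [-179.3, 45.1, 106.3]
ft_force: [-0.1, -0.9, -1.4]
gripper_width: 0.0
finger_force: 0.0
```

```bash
cat > st.py <<'E'
from h import *
from scipy.spatial.transform import Rotation as R
s=telemetry.read_state();r=R.from_euler("xyz",s["ee_rot"],degrees=True).as_matrix()
c,q=np.cos(p[2]),np.sin(p[2]);J=np.array([[c,q,0],[-q,c,0],[0,0,1]])
print("jig",j(s["ee_pos"]).round(1),"F",(J@s["ft_force"]).round(1),"z",(J@r[:,2]).round(2),"y",(J@r[:,1]).round(2),s["joint_positions"].round(0),s["time"])
E
python3 st.py
```

```text
jig [-152.1   -2.5  166.8] F [ 0.8 -0.3 -1.4] z [ 0.71 -0.   -0.71] y [-0.01  1.   -0.01] [ 28.  21.  96. -45.  79.  27.] 6.5667
```

Call:
play_rows([
  [[0.02,0.01,-0.4],[0,0,0],0],
  [[0,0,-0.4],[0,0,0],0],
  [[0,0,-0.4],[0,0,0],0],
  [[0,0,0],[0,0,0],0],
  [[0.073,-0.265,0],[0,0,0],0],
  [[0.073,-0.265,0],[0,0,0],0],
  [[0,0,0],[0,0,0],0],
])

```text
time: 7.15
ee_pos: [0.5358, 0.1083, 0.0532]
ee_rot: [180.0, 44.9, 105.3]
ft_force: [-0.2, 0.6, 1.0]
gripper_width: -0.0
finger_force: 0.0
```

```bash
python3 st.py
cat > arc.py <<'E'
import numpy as np,sys
from h import p
f=np.array([1,1])/2**.5; d=np.array([1,-1])/2**.5
def tcp(t):
    th=np.radians(t);u=np.array([-np.cos(th),np.sin(th)]);n=np.array([np.sin(th),np.cos(th)])
    if t<=45: return 100*u-3*n-11*f+13*d+1.5*n*(t>0)
    a=f@u  # tip-plane half extent; contact gap along n
    h=max(11*(f@n),-11*(f@n))
    r=76+ (t-45)/135*12
    return r*u-(3+h-1.5)*n
a,b,st=map(float,sys.argv[1:4]); cur=np.array([float(sys.argv[4]),float(sys.argv[5])])
o=[]
for t in np.arange(a,b+1e-6,st):
    e=tcp(t)-cur;k=np.array([np.cos(p[2])*e[0],np.sin(p[2])*e[0],e[1]])/100;k=k.round(3);o.append([k.tolist(),[0,0,0],0])
    cur=cur+np.array([e[0],e[1]])
    print(t,cur.round(1),end=";")
print();print(o)
E
python3 arc.py 6 90 6 -97 46.8; python3 arc.py 96 180 6 $(python3 -c "
import sys;sys.argv=['','6','6','6','0','0']
import io,contextlib
with contextlib.redirect_stdout(io.StringIO()): exec(open('arc.py').read())
print(*tcp(90))")
```

```text
jig [-91.8   2.2  53.2] F [-0.7 -0.1  1. ] z [ 0.71 -0.   -0.71] y [0. 1. 0.] [ 21.  29. 100. -50.  67.  33.] 7.15
6.0 [-98.2  -8. ];12.0 [-96.7   2.4];18.0 [-94.2  12.5];24.0 [-90.6  22.3];30.0 [-85.9  31.7];36.0 [-80.4  40.6];42.0 [-73.9  48.8];48.0 [-60.3  48.3];54.0 [-55.1  54.9];60.0 [-49.2  60.9];66.0 [-42.4  66.3];72.0 [-35.   71.1];78.0 [-26.9  75. ];84.0 [-18.3  78. ];90.0 [-9.3 80. ];
[[[-0.003, 0.012, -0.548], [0, 0, 0], 0], [[0.004, -0.014, 0.104], [0, 0, 0], 0], [[0.007, -0.025, 0.102], [0, 0, 0], 0], [[0.01, -0.035, 0.098], [0, 0, 0], 0], [[0.012, -0.044, 0.094], [0, 0, 0], 0], [[0.015, -0.054, 0.089], [0, 0, 0], 0], [[0.017, -0.062, 0.082], [0, 0, 0], 0], [[0.036, -0.131, -0.005], [0, 0, 0], 0], [[0.014, -0.05, 0.065], [0, 0, 0], 0], [[0.016, -0.058, 0.06], [0, 0, 0], 0], [[0.018, -0.065, 0.054], [0, 0, 0], 0], [[0.02, -0.072, 0.047], [0, 0, 0], 0], [[0.021, -0.078, 0.039], [0, 0, 0], 0], [[0.023, -0.083, 0.03], [0, 0, 0], 0], [[0.024, -0.087, 0.02], [0, 0, 0], 0]]
96.0 [ 0. 81.];102.0 [ 9.5 80.9];108.0 [19.  79.6];114.0 [28.4 77.2];120.0 [37.6 73.8];126.0 [46.3 69.2];132.0 [54.5 63.6];138.0 [61.2 57.9];144.0 [66.7 52.4];150.0 [71.7 46.4];156.0 [76.2 39.9];162.0 [80.2 32.9];168.0 [83.5 25.4];174.0 [86.1 17.5];180.0 [88.   9.3];
[[[0.025, -0.09, 0.01], [0, 0, 0], 0], [[0.025, -0.091, -0.001], [0, 0, 0], 0], [[0.025, -0.092, -0.012], [0, 0, 0], 0], [[0.025, -0.091, -0.024], [0, 0, 0], 0], [[0.024, -0.088, -0.035], [0, 0, 0], 0], [[0.023, -0.084, -0.046], [0, 0, 0], 0], [[0.022, -0.079, -0.056], [0, 0, 0], 0], [[0.018, -0.065, -0.057], [0, 0, 0], 0], [[0.015, -0.053, -0.055], [0, 0, 0], 0], [[0.013, -0.048, -0.06], [0, 0, 0], 0], [[0.012, -0.043, -0.065], [0, 0, 0], 0], [[0.01, -0.038, -0.07], [0, 0, 0], 0], [[0.009, -0.032, -0.075], [0, 0, 0], 0], [[0.007, -0.025, -0.079], [0, 0, 0], 0], [[0.005, -0.018, -0.082], [0, 0, 0], 0]]
```

```bash
sed -i 's/r=76+ .*/r=86/; s/return \(.*\)$/return \1+np.array([0,66.5])/' arc.py; python3 arc.py 12 96 6 -91.8 53.2
```

```text
12.0 [-96.7  68.9];18.0 [-94.2  79. ];24.0 [-90.6  88.8];30.0 [-85.9  98.2];36.0 [-80.4 107.1];42.0 [-73.9 115.3];48.0 [-66.8 122.1];54.0 [-60.6 128.8];60.0 [-53.5 134.9];66.0 [-45.7 140.3];72.0 [-37.3 144.8];78.0 [-28.4 148.4];84.0 [-19. 151.];90.0 [ -9.3 152.5];96.0 [  0.6 152.9];
[[[-0.013, 0.047, 0.157], [0, 0, 0], 0], [[0.007, -0.025, 0.102], [0, 0, 0], 0], [[0.01, -0.035, 0.098], [0, 0, 0], 0], [[0.012, -0.044, 0.094], [0, 0, 0], 0], [[0.015, -0.054, 0.089], [0, 0, 0], 0], [[0.017, -0.062, 0.082], [0, 0, 0], 0], [[0.019, -0.068, 0.067], [0, 0, 0], 0], [[0.017, -0.06, 0.068], [0, 0, 0], 0], [[0.019, -0.068, 0.061], [0, 0, 0], 0], [[0.021, -0.075, 0.054], [0, 0, 0], 0], [[0.022, -0.081, 0.045], [0, 0, 0], 0], [[0.024, -0.086, 0.036], [0, 0, 0], 0], [[0.025, -0.091, 0.026], [0, 0, 0], 0], [[0.026, -0.094, 0.015], [0, 0, 0], 0], [[0.026, -0.095, 0.004], [0, 0, 0], 0]]
```

Up to about 48° first, then a check.

Call:
play_rows([
  [[-0.013,0.047,0.157],[0,0,0],0],
  [[0.007,-0.025,0.102],[0,0,0],0],
  [[0.01,-0.035,0.098],[0,0,0],0],
  [[0.012,-0.044,0.094],[0,0,0],0],
  [[0.015,-0.054,0.089],[0,0,0],0],
  [[0.017,-0.062,0.082],[0,0,0],0],
  [[0.019,-0.068,0.067],[0,0,0],0],
  [[0,0,0],[0,0,0],0],
])

```text
time: 7.82
ee_pos: [0.5423, 0.0859, 0.1223]
ee_rot: [179.9, 45.0, 105.4]
ft_force: [0.2, -0.1, 0.2]
gripper_width: -0.0001
finger_force: 0.0
```

```bash
python3 st.py
python3 - <<'E'
from h import *
b=crop("side",225,130,337,214,7,"s4.png")
E
```

```text
jig [-68.5   2.6 122.3] F [0.1 0.2 0.2] z [ 0.71  0.   -0.71] y [-0.  1.  0.] [ 19.  22. 101. -49.  70.  26.] 7.8167
```

View pics/s4.png

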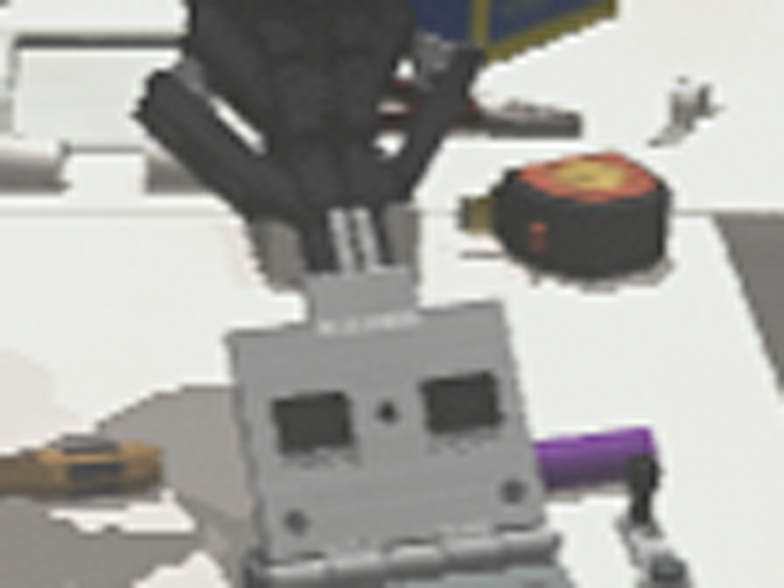

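The leaf is rising, with the finger centred behind the tab at (360,270). Continuing over the top.

Call:
play_rows([
  [[0.02,-0.075,0.068],[0,0,0],0],
  [[0.019,-0.068,0.061],[0,0,0],0],
  [[0.021,-0.075,0.054],[0,0,0],0],
  [[0.022,-0.081,0.045],[0,0,0],0],
  [[0.024,-0.086,0.036],[0,0,0],0],
  [[0.025,-0.091,0.026],[0,0,0],0],
  [[0.026,-0.094,0.015],[0,0,0],0],
  [[0.026,-0.095,0.004],[0,0,0],0],
  [[0,0,0],[0,0,0],0],
])

```text
time: 8.62
ee_pos: [0.5598, 0.0186, 0.1516]
ee_rot: [-179.9, 45.0, 105.5]
ft_force: [-0.4, -0.0, -0.2]
gripper_width: -0.0001
finger_force: 0.0
```

```bash
python3 st.py; python3 arc.py 102 182 5 $(python3 -c "
from h import *
x=j(telemetry.read_state()['ee_pos']);print(x[0],x[2])")
```

```text
jig [  1.1   1.6 151.6] F [-0.1 -0.4 -0.2] z [ 0.71 -0.   -0.71] y [-0.  1. -0.] [ 12.  17. 103. -50.  67.  20.] 8.6167
102.0 [ 10.6 152.2];107.0 [ 18.8 150.7];112.0 [ 26.8 148.4];117.0 [ 34.7 145.4];122.0 [ 42.2 141.5];127.0 [ 49.3 137. ];132.0 [ 56.  131.8];137.0 [ 61.6 126.5];142.0 [ 66.  121.7];147.0 [ 70.1 116.5];152.0 [ 73.7 111. ];157.0 [ 77.  105.3];162.0 [79.8 99.3];167.0 [82.1 93. ];172.0 [84.  86.5];177.0 [85.4 79.8];182.0 [86.3 73. ];
[[[0.025, -0.092, 0.006], [0, 0, 0], 0], [[0.022, -0.079, -0.015], [0, 0, 0], 0], [[0.021, -0.078, -0.023], [0, 0, 0], 0], [[0.021, -0.076, -0.031], [0, 0, 0], 0], [[0.02, -0.073, -0.038], [0, 0, 0], 0], [[0.019, -0.069, -0.045], [0, 0, 0], 0], [[0.018, -0.064, -0.052], [0, 0, 0], 0], [[0.015, -0.054, -0.053], [0, 0, 0], 0], [[0.012, -0.043, -0.048], [0, 0, 0], 0], [[0.011, -0.039, -0.052], [0, 0, 0], 0], [[0.01, -0.035, -0.055], [0, 0, 0], 0], [[0.009, -0.031, -0.058], [0, 0, 0], 0], [[0.007, -0.027, -0.06], [0, 0, 0], 0], [[0.006, -0.023, -0.063], [0, 0, 0], 0], [[0.005, -0.018, -0.065], [0, 0, 0], 0], [[0.004, -0.013, -0.067], [0, 0, 0], 0], [[0.002, -0.008, -0.068], [0, 0, 0], 0]]
```

Call:
play_rows([
  [[0.025,-0.092,0.006],[0,0,0],0],
  [[0.022,-0.079,-0.015],[0,0,0],0],
  [[0.021,-0.078,-0.023],[0,0,0],0],
  [[0.021,-0.076,-0.031],[0,0,0],0],
  [[0.02,-0.073,-0.038],[0,0,0],0],
  [[0.019,-0.069,-0.045],[0,0,0],0],
  [[0.018,-0.064,-0.052],[0,0,0],0],
  [[0.015,-0.054,-0.053],[0,0,0],0],
  [[0.012,-0.043,-0.048],[0,0,0],0],
  [[0.011,-0.039,-0.052],[0,0,0],0],
  [[0.01,-0.035,-0.055],[0,0,0],0],
  [[0.009,-0.031,-0.058],[0,0,0],0],
  [[0.007,-0.027,-0.06],[0,0,0],0],
  [[0.006,-0.023,-0.063],[0,0,0],0],
  [[0.005,-0.018,-0.065],[0,0,0],0],
  [[0.004,-0.013,-0.067],[0,0,0],0],
  [[0.002,-0.008,-0.06],[0,0,0],0],
  [[0,0,0],[0,0,0],0],
])

```text
time: 10.12
ee_pos: [0.5826, -0.0618, 0.075]
ee_rot: [-179.9, 45.2, 105.6]
ft_force: [-4.3, 2.3, 11.0]
gripper_width: 0.0
finger_force: 5.3
```

```bash
python3 st.py
```

```text
jig [84.7  2.3 75. ] F [-3.4 -3.5 11. ] z [ 0.71  0.   -0.71] y [-0.  1. -0.] [  3.  24. 105. -57.  56.  23.] 10.1167
```

Call:
play_rows([
  [[0,0,-0.02],[0,0,0],0],
  [[0,0,0],[0,0,0],0],
  [[0,0,0],[0,0,0],0],
])

```text
time: 10.37
ee_pos: [0.5828, -0.0619, 0.0747]
ee_rot: [-179.9, 45.3, 105.5]
ft_force: [-11.3, 7.8, 20.0]
gripper_width: 0.0003
finger_force: 10.5
```

Leaf is flat. I lift, straighten the tool and go behind the knob.

Call:
play_rows([
  [[0,0,0.3],[0,0,0],0],
  [[0,0,0.3],[0,0,0],0],
  [[0,0,0.3],[0.0344,0.0095,0],0],
  [[0.18,0.24,0],[0.0344,0.0095,0],0],
  [[0.18,0.24,0],[0.0344,0.0095,0],0],
  [[0.18,0.24,0],[0.0344,0.0095,0],0],
  [[0.18,0.24,0],[0.0344,0.0095,0],0],
  [[0,0,0],[0.0344,0.0095,0],0],
  [[0,0,0],[0.0344,0.0095,0],0],
  [[0,0,0],[0,0,0],0],
])

```text
time: 11.2
ee_pos: [0.6553, 0.0308, 0.1609]
ee_rot: [180.0, -0.0, 105.3]
ft_force: [-0.5, -0.9, 0.8]
gripper_width: 0.0002
finger_force: 0.0
```

```bash
python3 st.py
python3 - <<'E'
from h import *
b=crop("side",235,150,345,255,5.7,"s5.png")
print(unproj(b,proj(b,w((14,67,102.5)))[0],.1025), (proj(b,w((14,67,102.5)))[0]-[235,150])*5.7,(proj(b,w((100,20,69.5)))[0]-[235,150])*5.7,(proj(b,w((100,-20,69.5)))[0]-[235,150])*5.7)
E
```

```text
jig [ 14.6  97.  160.9] F [ 0.7 -0.7  0.8] z [-0.  0. -1.] y [0. 1. 0.] [ -8.  24.  81.   0.  75. -23.] 11.2
[0.62623562 0.02343984 0.1025    ] [451.13223812 255.45710616] [418.32008763 455.27825183] [317.04757336 470.81053277]
```

View pics/s5.png

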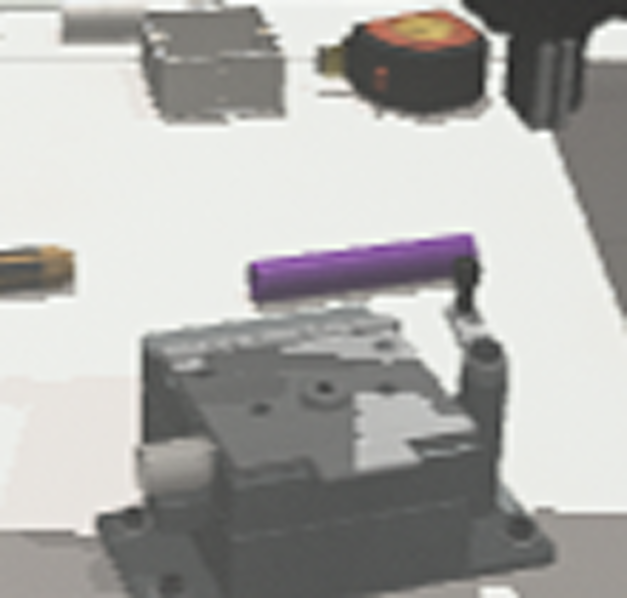

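The leaf lies flat and the conduit is in place. The knob is at (465,262), about 5 mm further along y than nominal, and the finger is behind it at (545,110). Now I lower and sweep the knob round.

Call:
play_rows([
  [[0,0,-0.37],[0,0,0],0],
  [[0,0,-0.37],[0,0,0],0],
  [[0,0,0],[0,0,0],0],
  [[-0.12,-0.016,0],[0,0,0],0],
  [[-0.098,0,0],[0,0,0],0],
  [[-0.104,-0.02,0],[0,0,0],0],
  [[-0.095,-0.046,0],[0,0,0],0],
  [[-0.081,-0.069,0],[0,0,0],0],
  [[-0.059,-0.092,0],[0,0,0],0],
  [[-0.025,-0.07,0],[0,0,0],0],
  [[0,0,0],[0,0,0],0],
])

```text
time: 12.17
ee_pos: [0.5956, 0.0021, 0.0876]
ee_rot: [-180.0, 0.1, 105.5]
ft_force: [1.1, -0.3, -0.1]
gripper_width: 0.0004
finger_force: 0.0
```

```bash
python3 st.py
```

```text
jig [26.5 31.8 87.6] F [ 0.6  0.9 -0.1] z [ 0. -0. -1.] y [-0.  1. -0.] [-11.  21.  95.  -0.  65. -27.] 12.1667
```

Push a little further in +x until the stop is felt.

Call:
play_rows([
  [[0.01,-0.038,0],[0,0,0],0],
  [[0.008,-0.029,0],[0,0,0],0],
  [[0.005,-0.02,0],[0,0,0],0],
  [[0,0,0],[0,0,0],0],
])

```text
time: 12.5
ee_pos: [0.5972, -0.0024, 0.087]
ee_rot: [-179.9, -0.4, 105.5]
ft_force: [-5.1, 11.7, 6.3]
gripper_width: -0.0002
finger_force: 6.4
```

```bash
python3 st.py
```

```text
jig [31.3 32.2 87. ] F [-12.7  -1.9   6.3] z [-0.01 -0.   -1.  ] y [-0.  1. -0.] [-12.  21.  94.   0.  65. -28.] 12.5
```

Stop felt at 13 N. I back off, go up and check.

Call:
play_rows([
  [[-0.03,0.11,0],[0,0,0],0],
  [[0,0,0.3],[0,0,0],0],
  [[0,0,0.4],[0,0,0],0],
  [[0,0,0.4],[0,0,0],0],
  [[-0.1,0.38,0],[0,0,0],0],
  [[-0.1,0.38,0],[0,0,0],0],
  [[-0.1,0.38,0],[0,0,0],0],
  [[-0.1,0.38,0],[0,0,0],0],
  [[0,0,0],[0,0,0],0],
])

```text
time: 13.25
ee_pos: [0.5533, 0.1634, 0.197]
ee_rot: [180.0, -0.1, 105.9]
ft_force: [0.1, 0.5, 0.0]
gripper_width: -0.0001
finger_force: 0.0
```

```bash
python3 st.py
python3 - <<'E'
from h import *
b=cams.get_image("side");a=cams.get_image("top")
c=cv2.resize(b["color"][185:260,245:345],(400,300),interpolation=cv2.INTER_CUBIC)
d=cv2.resize(a["color"][130:205,240:340],(400,300),interpolation=cv2.INTER_CUBIC)
save(np.hstack([c,d]),"f.png")
E
```

```text
jig [-140.3   33.8  197. ] F [-0.5  0.3  0. ] z [-0.  0. -1.] y [-0.01  1.    0.  ] [  4.  11.  93.   0.  76. -12.] 13.25
```

View pics/f.png

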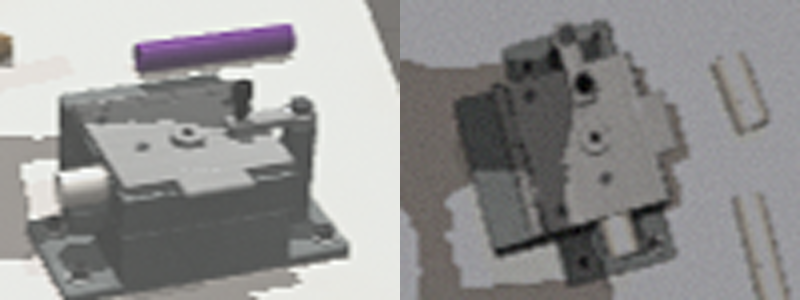

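The bar lies across the leaf (knob at (585,85), pivot at (568,32)), and the conduit is in, its near end at (622,252). I hand in after a quick check of that end.

Run:
```python
from h import *
a=cams.get_image("top")
print(j(unproj(a,(240+222/4,130+252/4),.055)))
print(job.close_job())
```

```text
[ 48.6882967 -73.6814729  55.       ]
the job is handed in; nothing more can be done
None
```

The conduit is home against the end stop, the leaf lies flat over it and the latch bar is square across the leaf. I handed the job in at about 13 s; the hand-in returned no verdict.

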